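Swap the pod cartons between rack and board

ROBOT

A 6-joint arm with a two-finger parallel gripper is mounted at the origin on the work surface. World frame = base frame: x ahead of the robot, y to its left, z up, the work surface at z = 0. Lengths are in m, angles in rad, forces in N, time in s.
With the tool pointing down it reaches from about 0.3 to 0.95 m from the base axis. Payload 3.1 kg.
Tool frame: the origin (TCP) lies midway between the tips of the shut fingers; the grasp point (between the pads) lies 19 mm behind it; z points along the fingers, y is the direction in which the jaws open and shut (so a half turn about z gives the same grasp; the last joint's range is limited). The gripper opens to 85 mm and grips with 20 to 120 N. Pads are 22 mm wide; open, the fingers measure 114 mm over their backs; the gripper's body (76 mm by 85 mm) begins 54 mm behind the grasp point. The pads swing forward as they close: fully open they stand 13 mm farther back than shut.
Start: joints at [-0.07, 0.308, 1.634, -0, 1.2, -0.07], TCP at [0.625, -0, 0.231] pointing down, gripper open.
Joint ranges: [-3.06, 3.06], [-0.79, 1.96], [0.05, 2.63], [-1.19, 4.34], [0.05, 2.64], [-2.94, 2.94]. Speed limits (rad/s): [2.79, 2.79, 3.14, 3.14, 3.14, 3.14].

INTERFACE

Orientations are given as a 3x3 rotation matrix whose columns are the frame's x, y, z axes.
In Python, from cell import bot gives the robot as it stands. Calls block until the motion is done:
- bot.movep(position, orientation): joint-space move of the TCP to a pose.
- bot.servo_line(position, frame=None, feed=0.15): straight line of the TCP; frame=None keeps the orientation; feed is the mean speed in m/s.
- bot.set_joints(angles): joint-space move.
- bot.command_gripper(opening): finger opening in m; the grip force is fixed at half the most; returns when the fingers have stopped.
- bot.sleep(seconds).
- bot.inverse_kinematics(position, orientation): joint angles nearest the present ones, or None.
- bot.observe(): the state.
- bot.read_camera(name): name is "scene" or "side" or "wrist"; returns (picture, depth): 480x640x3 uint8, red, green, blue; 480x640 float32, m along the optical axis (not along the pixel's ray), 0 where there is no reading.
- bot.camera_model(name): a dict with "fx", "fy", "cx", "cy" (pixels), "D" ([k1, k2, p1, p2, k3] as OpenCV has them; the pictures are not rectified), "cam_to_world" (4x4, takes a point from camera to world coordinates); the wrist camera has in their place "tool_from_camera" (4x4, takes a point from camera to tool coordinates, whose origin is the TCP and whose axes are the flange's). Camera axes: x right, y up, looking along -z (the intrinsics and any distortion apply to the point x, -y, -z); pixel columns grow to the right and rows downward; lengths in m; the calibration is good to about 2 mm. A picture is of the moment at which its call begins: read the wrist's pose just before it. camera_model takes no time and is no camera call.
A pose or a line that the arm cannot do raises bot.PlanningError and nothing moves.
- bot.close_job(): hands the job in, once; it reports no verdict.
Trained networks look in the newest picture that a camera, given by its name, has taken for a name from the list of things; names that differ only in an ending like _2 or _b are one class to them, and where a whole thing is asked for, a point or a joint stands for the part that bears it (a point fixed in the world has none). Each returns a list of dicts, best first, with "score" (0 to 1); they miss things now and then, are a little off and sometimes report something else, mostly with a low value. They report only what shows in the picture. A call takes as long as a camera call.
- bot.search_frame(camera, label): "position" ([column, row] in pixels, amid what is visible of it).
- bot.regions_of(camera, label): "mask" (480x640 bool, what is visible of it) and "position" ([column, row] in pixels, amid what is visible of it).
- bot.mark_of(camera, label): "position" ([column, row] in pixels: a listed point, or the origin of a listed thing).
The state is a dict: "clock": time; "joint_pos": joint angles; "qvel": joint speeds; "tau": joint torques, N m; "eef_pos": TCP position; "ee_rot": TCP orientation; "force": force on the tool from outside, world axes, zero at the start; "torque": the same for the moment, N m; "width": finger opening in m.
Only numpy, scipy, OpenCV 4.12 (cv2) and the standard library are available. Lean on these libraries where they do the work, as an engineer would, in place of code of your own. Each camera call takes 0.05 s, during which the arm holds its last target.

TASK

The green and the orange coffee pod cartons are in each other's place: swap them, so that the green one lies flat, centred and squared up on the wooden board, and the orange one lies on the white sloped rack where the green one was, with the small blue carton back on top of it. On the rack both cartons lie lengthwise along the slope, centred on its width and right back against the backstop. The black bar mat is free space you may use on the way; leave the glass tumbler, the spoon rest and the thermometer clip where they are.

Things in the scene. Friction and masses are not known exactly. Their poses are not given: they have to be found in the camera images.
- green: Green pod carton, rigid closed box 104 (x) x 56 (y) x 36 (z) mm, 90 to 185 g, dark green end bands and a round pod picture on top. Origin: centre of its underside; x along its length, z up out of its top. Starts as the lower carton on the rack, its strip beyond the blue carton visible from above.
- blue: Small blue pod carton, rigid closed box 70 (x) x 56 (y) x 36 (z) mm, 90 to 185 g, round pod picture on top. Origin: centre of its underside; x along its length, z up out of its top. Starts on top of the green carton on the rack, against the backstop.
- orange: Orange pod carton, rigid closed box 104 (x) x 56 (y) x 36 (z) mm, 90 to 185 g, same make as the green one. Origin: centre of its underside; x along its length, z up out of its top. Starts lying on the wooden board.
- rack: White sloped rack, fixed, 80 mm wide (y), no sides. Origin: on the counter under its middle; z vertical. Floor rises 15 deg towards +x, 120 mm long, from its inner corner with the backstop at x -55, z 20 mm (robot end). Backstop: square to the floor, 58 mm high, 6 thick. Against it, a lower carton's origin is near x -5, z 33, the upper's (blue) x -30, z 64. Cartons do not slide by themselves.
- board: Wooden serving board, fixed, 134 (x) x 88 (y) x 6 mm thick. Origin: centre of its underside, on the counter; x along its length. Final place of the green carton, lengthwise.
- barmat: Black rubber bar mat, fixed, 220 (x) x 90 (y) x 5 mm thick, empty at the start. Origin: on the counter under its centre; x along its length. Free spot: two cartons fit on it end to end.
- tumbler: Glass tumbler, open top, about 72 mm across the rim and 95 mm high. Origin: centre of its underside. Not to be disturbed.
- spoonrest: Sage green ceramic spoon rest, shallow tray 88 (x) x 60 (y) x 16 mm high. Origin: centre of its underside. Not to be disturbed.
- clip: Aluminium milk thermometer clip lying flat, 110 (x) x 26 (y) x 12 mm high, with a round white dial. Origin: centre of its underside. Not to be disturbed.

How it is judged:
By the outcome, as a careful person would: the job done as asked, in the order asked, and still so for the second after the job is handed in, with the robot touching nothing.
It also fails if it takes over 138 s, if anything falls off the work surface, if the arm or the gripper's body presses on something with over 40 N, if the wrist force passes 120 N, or if a joint passes its speed limit or range.

## Working session

There is one attempt and no reset: what is moved stays moved. The work goes in short steps, each a Python script; the robot and the scene stay as the last script left them, time stands still between calls to the robot, and variables do not carry over. Pictures are saved under pics/ and viewed, and the job is handed in when it is done.

```bash
ls; mkdir -p pics
python3 - <<'E'
from cell import bot
import cv2,numpy as np
for n in ["scene","side","wrist"]:
    p,d=bot.read_camera(n)
    cv2.imwrite(f"pics/a_{n}.png",p[:,:,::-1]); np.save(f"pics/a_{n}.npy",d)
    m=bot.camera_model(n); print(n,{k:np.round(np.array(v),4).tolist() for k,v in m.items()})
    for l in ["green","blue","orange","rack","board","barmat","tumbler","spoonrest","clip"]:
        r=bot.search_frame(n,l); print(l,[(np.round(x['position']).tolist(),round(x['score'],2)) for x in r[:2]])
print(bot.observe())
E
```

```text
pics
scene {'fx': 446.6491, 'fy': 446.6491, 'cx': 315.0918, 'cy': 239.1873, 'D': [-0.0219, 0.0, 0.0, 0.0, 0.0], 'cam_to_world': [[0.6819, -0.4794, 0.5524, 1.0942], [0.7313, 0.4591, -0.5044, -0.417], [-0.0118, 0.7479, 0.6637, 0.6053], [0.0, 0.0, 0.0, 1.0]]}
green [([192.0, 295.0], 0.7)]
blue [([167.0, 270.0], 0.9)]
orange [([305.0, 246.0], 0.93), ([383.0, 192.0], 0.5)]
rack [([194.0, 316.0], 0.77)]
board [([311.0, 268.0], 0.79), ([189.0, 296.0], 0.4)]
barmat [([382.0, 192.0], 0.58)]
tumbler [([419.0, 246.0], 0.66), ([339.0, 216.0], 0.55)]
spoonrest [([340.0, 215.0], 0.57)]
clip [([237.0, 268.0], 0.95)]
side {'fx': 436.8694, 'fy': 436.8694, 'cx': 315.4855, 'cy': 242.514, 'D': [-0.0365, 0.0, 0.0, 0.0, 0.0], 'cam_to_world': [[0.8861, 0.3389, -0.3163, 0.4275], [-0.4632, 0.6192, -0.6341, -0.4543], [-0.019, 0.7083, 0.7056, 0.5611], [0.0, 0.0, 0.0, 1.0]]}
green [([371.0, 378.0], 0.93), ([335.0, 390.0], 0.35)]
blue [([331.0, 389.0], 0.88)]
orange [([290.0, 266.0], 0.72)]
rack [([371.0, 407.0], 0.56), ([352.0, 180.0], 0.37)]
board [([288.0, 288.0], 0.95)]
barmat [([219.0, 197.0], 0.96)]
tumble
[... 707 characters left out ...]
e+00, -1.63566377e-05,
        1.19969012e+00, -6.96815898e-02]), 'qvel': array([ 0.00088238,  0.00214232,  0.0007665 ,  0.00122913, -0.00035538,
       -0.00047108]), 'tau': array([-2.85411061e-04, -4.15273297e+01, -2.77076125e+01,  3.71099631e-06,
        7.66532357e-04, -1.94500799e-06]), 'eef_pos': array([ 6.25001877e-01, -1.54866985e-05,  2.31274465e-01]), 'ee_rot': array([[-1.43947103e-05,  1.00000000e+00,  2.01235677e-06],
       [ 1.00000000e+00,  1.43947413e-05, -1.54206956e-05],
       [-1.54207245e-05,  2.01213479e-06, -1.00000000e+00]]), 'force': array([-0.23269209, -0.09926619, -0.36587363]), 'torque': array([ 0.05577917, -0.00830346, -0.05356475]), 'width': 0.08558039483616856}
```

View pics/a_scene.png

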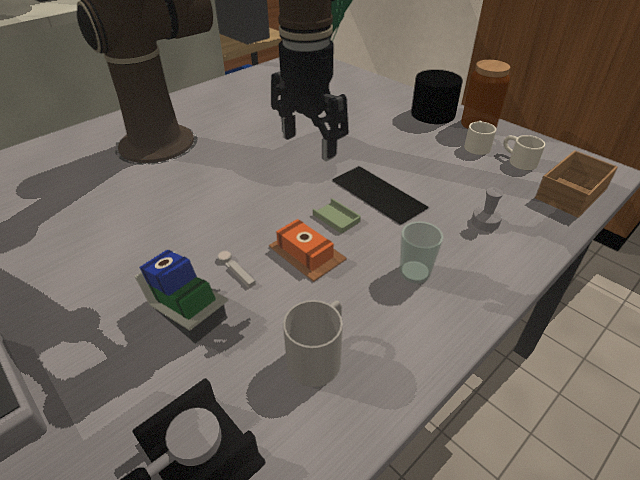

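View pics/a_side.png

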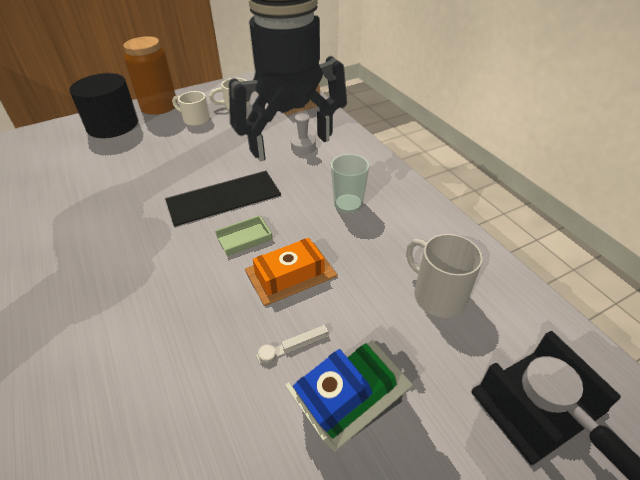

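View pics/a_wrist.png

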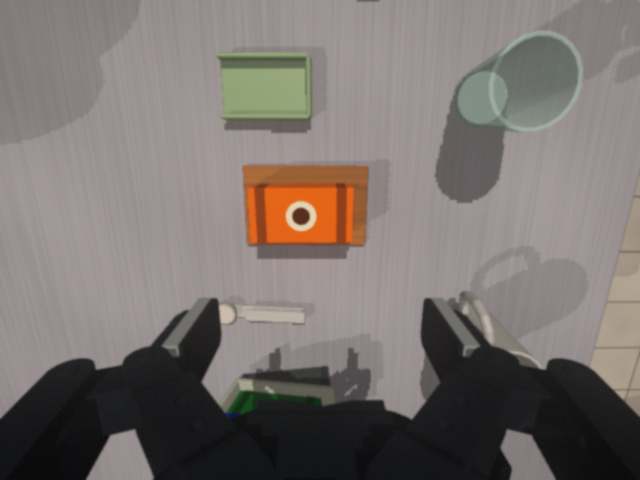

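```bash
cat > h.py <<'E'
from cell import bot
import cv2,numpy as np
def cloud(n,d,m=None,pose=None):
    m=m or bot.camera_model(n)
    K=np.array([[m['fx'],0,m['cx']],[0,m['fy'],m['cy']],[0,0,1]])
    v,u=np.mgrid[0:480,0:640]
    q=cv2.undistortPoints(np.stack([u,v],-1).reshape(-1,1,2).astype(float),K,np.array(m['D'],float)).reshape(480,640,2)
    P=np.stack([q[...,0]*d,-q[...,1]*d,-d,np.ones_like(d)],-1)
    if n=='wrist':
        T=np.eye(4);T[:3,:3]=pose['ee_rot'];T[:3,3]=pose['eef_pos'];T=T@np.array(m['tool_from_camera'])
    else: T=np.array(m['cam_to_world'])
    W=P@T.T; W=W[...,:3]; W[d<=0]=np.nan
    return W
def shot(n,tag=None):
    s=bot.observe(); p,d=bot.read_camera(n)
    if tag: cv2.imwrite(f"pics/{tag}.png",p[:,:,::-1]); np.save(f"pics/{tag}.npy",d)
    return p,cloud(n,d,pose=s)
def rect(pts):
    (c,(w,h),a)=cv2.minAreaRect((pts[:,:2]*1000).astype(np.float32))
    if w<h: w,h,a=h,w,a+90
    a=(a+90)%180-90
    return np.round(c,1),round(w,1),round(h,1),round(a,2)
E
python3 - <<'E'
from h import *
for n in ["wrist","scene","side"]:
    p,W=shot(n)
    for l in ["green","blue","orange","rack","board","barmat","tumbler","spoonrest","clip"]:
        r=bot.regions_of(n,l)
        if not r: print(n,l,None);continue
        mk=cv2.erode(r[0]['mask'].astype(np.uint8),np.ones((3,3)))>0
        q=W[mk]; q=q[np.isfinite(q[:,0])]
        if len(q)<10: continue
        z=np.percentile(q[:,2],[2,50,98])
        zt=z[2]; t=q[abs(q[:,2]-zt)<.004]
        print(n,l,round(r[0]['score'],2),len(q),'med',np.round(np.median(q,0),3),'z',np.round(z,3),'all',rect(q),'top',rect(t))
E
```

```text
wrist green 0.92 628 med [ 0.543 -0.221  0.041] z [0.026 0.041 0.055] all (array([ 571.7, -217.8]), 104.5, 4.2, 6.02) top (array([ 571.9, -217.7]), 102.2, 3.3, 6.89)
wrist blue 0.49 5656 med [0.57  0.125 0.005] z [0.003 0.005 0.016] all (array([569.7, 122.6]), 88.5, 57.7, -0.09) top (array([570.7, 122.6]), 86.4, 57.8, -0.11)
wrist orange 0.96 5791 med [0.605 0.004 0.041] z [0.029 0.041 0.043] all (array([604.8,   0.9]), 102.5, 56.0, 0.39) top (array([604.9,   0.7]), 102.4, 56.0, 0.56)
wrist rack 0.95 2397 med [ 0.586 -0.212  0.026] z [0.002 0.026 0.051] all (array([ 575.6, -219.2]), 131.0, 33.4, 4.65) top (array([ 575.1, -214.8]), 130.3, 21.2, 6.21)
wrist board 0.79 2789 med [0.628 0.035 0.005] z [0.003 0.005 0.007] all (array([607.9,   3.2]), 132.5, 86.7, 0.0) top (array([607.8,   3.2]), 132.4, 86.7, 0.0)
wrist barmat None
wrist tumbler 0.72 9462 med [0.803 0.118 0.067] z [0.004 0.067 0.095] all (array([812. , 134.1]), 137.1, 69.1, 36.32) top (array([785.7, 114.9]), 71.4, 69.3, 41.34)
wrist spoonrest 0.83 5824 med [0.57  0.125 0.005] z [0.003 0.005 0.016] all (array([569.6, 122.4]),
[... 2240 characters left out ...]
, -253.]), 78.1, 4.6, -82.5)
side board 0.68 728 med [ 0.583 -0.031  0.007] z [0.004 0.007 0.009] all (array([605.6,   2.3]), 129.8, 86.2, -0.78) top (array([605.6,   2.3]), 129.8, 86.2, -0.78)
side barmat 0.65 2747 med [0.566 0.252 0.006] z [0.004 0.006 0.008] all (array([572.6, 253.9]), 211.9, 89.1, -3.15) top (array([572.6, 253.9]), 211.9, 89.1, -3.15)
side tumbler 0.71 1657 med [0.779 0.098 0.069] z [0.01  0.069 0.096] all (array([785.5, 114.4]), 72.2, 64.3, 58.42) top (array([785.5, 114.4]), 72.1, 64.2, 57.54)
side spoonrest 0.56 1240 med [0.569 0.126 0.007] z [0.004 0.007 0.017] all (array([568.7, 122.1]), 87.5, 61.3, -1.03) top (array([568.7, 122.3]), 87.5, 60.9, -1.03)
side clip None
```

```bash
cat >> h.py <<'E'
def Rt(yaw,tilt=0.):  # degrees; tool x along carton +x, tool z into the surface; tilt=rise towards +x
    a,t=np.deg2rad([yaw,tilt]); c,s=np.cos(a),np.sin(a)
    Z=np.array([[c,-s,0],[s,c,0],[0,0,1]])
    x=np.array([np.cos(t),0,np.sin(t)]); y=np.array([0,-1.,0]); z=np.cross(x,y)
    return Z@np.stack([x,y,z],1)
def st():
    s=bot.observe(); print('t',round(s['clock'],2),'tcp',np.round(s['eef_pos'],4),'w',round(s['width'],4),'F',np.round(s['force'],1),'q',np.round(s['joint_pos'],2)); return s
E
python3 - <<'E'
from h import *
for p,R in [((.575,-.247,.05),Rt(6.5,15)),((.6,0,.02),Rt(0)),((.5,.25,.02),Rt(-3)),((.62,.25,.02),Rt(-3)),((.575,-.247,.25),Rt(6.5,15))]:
    print(bot.inverse_kinematics(p,R))
bot.movep((.575,-.247,.25),Rt(6.5,0)); st()
p,W=shot('wrist','b_wrist')
for l in ["green","blue","rack"]:
    for r in bot.regions_of('wrist',l)[:2]:
        mk=cv2.erode(r['mask'].astype(np.uint8),np.ones((3,3)))>0
        q=W[mk]; q=q[np.isfinite(q[:,0])]
        print(l,round(r['score'],2),len(q),np.round(np.percentile(q[:,2],[2,50,98]),3),rect(q))
E
```

```text
[-0.55739985  0.4367575   1.90914121  0.28550949  0.60804592  0.68034851]
[-7.25636637e-02  5.33604081e-01  1.80500820e+00 -4.44089210e-16
  8.02980376e-01  1.49823266e+00]
[ 3.85753698e-01  4.74085309e-01  1.90460311e+00 -4.44089210e-16
  7.62904231e-01  2.00890990e+00]
[ 3.18167650e-01  6.35259482e-01  1.62984320e+00 -4.44089210e-16
  8.76489974e-01  1.94132385e+00]
[-0.55739985  0.16837745  1.79025797  0.194326    0.98486322  0.80835724]
t 3.99 tcp [ 0.5751 -0.2464  0.2499] w 0.0851 F [-1.2 -0.4  0.1] q [-0.47  0.29  1.61  0.    1.23  0.98]
green 0.87 2699 [0.054 0.076 0.081] (array([ 605.8, -242. ]), 55.5, 41.2, -83.26)
blue 0.6 4680 [0.079 0.099 0.107] (array([ 548.2, -249. ]), 74.2, 54.3, 6.4)
rack 0.96 2508 [0.023 0.047 0.074] (array([ 574.8, -245.3]), 137.0, 79.7, 6.65)
rack 0.61 2497 [0.003 0.005 0.007] (array([607.5,   1.7]), 131.9, 87.0, 0.41)
```

View pics/b_wrist.png

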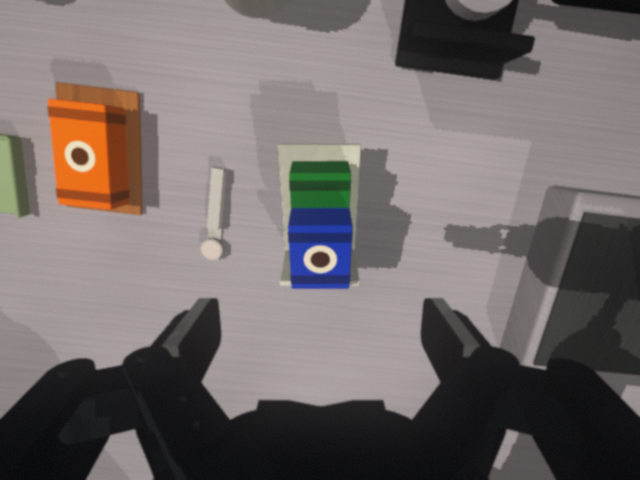

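```bash
cat >> h.py <<'E'
RO=np.array([.5822,-.2445]); RY=6.6
def rk(s,h,y=0):  # slope coords (m) -> world
    t=np.deg2rad(15); lx=-.055+s*np.cos(t)-h*np.sin(t); z=.020+s*np.sin(t)+h*np.cos(t)
    a=np.deg2rad(RY); return np.array([RO[0]+lx*np.cos(a)-y*np.sin(a),RO[1]+lx*np.sin(a)+y*np.cos(a),z])
RR=Rt(RY,15)
MO=np.array([.5725,.254]); MY=-3.
def mt(x,z,y=0):
    a=np.deg2rad(MY); return np.array([MO[0]+x*np.cos(a)-y*np.sin(a),MO[1]+x*np.sin(a)+y*np.cos(a),z])
E
python3 - <<'E'
from h import *
bot.movep(rk(.035,.036+.09),RR); st()
bot.servo_line(rk(.035,.036+.002),feed=.1); st()
bot.command_gripper(.045); st()
bot.servo_line(rk(.035,.036+.022),feed=.06); st()
bot.servo_line(rk(.035,.036+.12)); st()
shot('side','c_side');
E
```

```text
t 4.72 tcp [ 0.5279 -0.25    0.1499] w 0.0855 F [ 0.9 -0.   0.3] q [-0.61  0.21  1.96  0.25  0.79  0.69]
t 5.75 tcp [ 0.5519 -0.2484  0.0664] w 0.0852 F [ 0.8  0.2 -0.8] q [-0.58  0.38  1.95  0.29  0.63  0.65]
t 6.13 tcp [ 0.552  -0.2486  0.0669] w 0.0553 F [-0.8 -0.3  5.1] q [-0.58  0.38  1.95  0.29  0.63  0.65]
t 6.62 tcp [ 0.5459 -0.2486  0.0853] w 0.0552 F [-0.1 -1.  -1.9] q [-0.59  0.34  1.96  0.28  0.66  0.66]
t 7.42 tcp [ 0.5204 -0.2511  0.1788] w 0.0553 F [-0.1  0.2 -1.9] q [-0.62  0.16  1.95  0.23  0.84  0.69]
```

View pics/c_side.png

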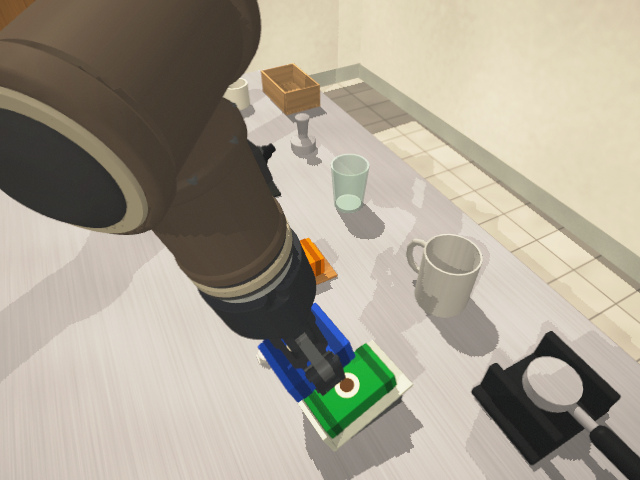

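```bash
cat >> h.py <<'E'
def lower(pos,R,steps=8,dz=.001,thr=4.,d=np.array([0,0,-1.])):
    "step along d until reaction force opposite d rises by thr"
    f0=np.mean([bot.observe()['force']@d for _ in range(3)]); p=np.array(pos,float)
    for i in range(steps):
        p=p+dz*d; bot.servo_line(p,feed=.02)
        f=bot.observe()['force']@d-f0
        if f<-thr: break
    print('contact step',i+1,'df',round(f,1)); return p
E
python3 - <<'E'
from h import *
R=Rt(MY)
bot.movep(mt(.065,.16),R); st()
bot.servo_line(mt(.065,.012)); st()
p=lower(mt(.065,.012),R); st()
bot.command_gripper(.085)
bot.servo_line(mt(.065,.16),feed=.25); st()
p,W=shot('wrist','d_wrist')
for l in ["blue","barmat"]:
    for r in bot.regions_of('wrist',l)[:2]:
        q=W[cv2.erode(r['mask'].astype(np.uint8),np.ones((3,3)))>0]; q=q[np.isfinite(q[:,0])]
        print(l,round(r['score'],2),len(q),np.round(np.percentile(q[:,2],[2,50,98]),3),rect(q))
E
```

```text
t 9.34 tcp [0.6377 0.2494 0.1599] w 0.0547 F [ 0.6 -0.9 -2.1] q [ 0.31  0.49  1.54 -0.    1.12  1.93]
t 10.47 tcp [0.6387 0.251  0.0134] w 0.0552 F [ 0.1 -0.2 -1.6] q [ 0.31  0.67  1.59 -0.    0.88  1.93]
contact step 5 df -7.0
t 11.72 tcp [0.6377 0.2507 0.0082] w 0.0554 F [-2.5  0.1  5.5] q [ 0.31  0.68  1.59 -0.    0.88  1.93]
t 12.89 tcp [0.6363 0.2502 0.1586] w 0.0848 F [ 0.1  0.5 -0.7] q [0.31 0.49 1.54 0.   1.12 1.93]
blue 0.74 6057 [0.024 0.04  0.042] (array([638.5, 250.2]), 69.3, 55.1, -2.62)
barmat 0.72 13640 [0.003 0.004 0.006] (array([573.1, 255.4]), 220.7, 90.8, -3.0)
```

View pics/d_wrist.png

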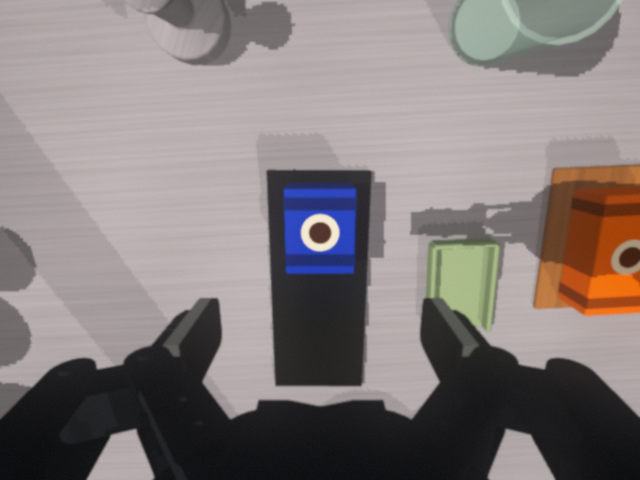

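Run:
```python
from h import *
bot.movep(rk(.052,.12),RR)
p,W=shot('wrist','e_wrist')
r=bot.regions_of('wrist','green')[0]; q=W[cv2.erode(r['mask'].astype(np.uint8),np.ones((3,3)))>0]; q=q[np.isfinite(q[:,0])]
print(r['score'],rect(q),'exp',np.round(rk(.052,.036),4))
bot.servo_line(rk(.052,.002),feed=.12); st()
bot.command_gripper(.045); st()
bot.servo_line(rk(.052,.022),feed=.06); st()
bot.servo_line(rk(.052,.13)); st()
R=Rt(MY)
bot.movep(mt(-.048,.16),R); st()
bot.servo_line(mt(-.048,.012)); 
p=lower(mt(-.048,.012),R); st()
bot.command_gripper(.085)
bot.servo_line(mt(-.048,.16),feed=.25); st()
p,W=shot('wrist','e2_wrist')
for l in ["blue","green"]:
    for r in bot.regions_of('wrist',l)[:2]:
        q=W[cv2.erode(r['mask'].astype(np.uint8),np.ones((3,3)))>0]; q=q[np.isfinite(q[:,0])]
        print(l,round(r['score'],2),len(q),np.round(np.percentile(q[:,2],[2,50,98]),3),rect(q))
```

```text
0.76 (array([ 573.1, -246. ]), 106.5, 55.4, 6.84) exp [ 0.5682 -0.2461  0.0682]
t 16.12 tcp [ 0.5775 -0.2455  0.0361] w 0.0852 F [ 0.2 -0.7 -0.3] q [-0.55  0.46  1.91  0.3   0.58  0.67]
t 16.51 tcp [ 0.5776 -0.2456  0.0366] w 0.0552 F [-2.6 -0.9  4.8] q [-0.55  0.46  1.91  0.3   0.58  0.67]
t 16.99 tcp [ 0.5714 -0.2456  0.0548] w 0.0551 F [ 1.   0.5 -0.2] q [-0.56  0.42  1.92  0.28  0.61  0.68]
t 17.86 tcp [ 0.5432 -0.2484  0.1579] w 0.0553 F [-1.   0.2 -1.2] q [-0.59  0.23  1.93  0.24  0.8   0.72]
t 19.69 tcp [0.5249 0.2557 0.1598] w 0.055 F [-0.1 -1.2 -1.6] q [ 0.38  0.31  1.79 -0.    1.04  2.  ]
contact step 5 df -8.0
t 22.07 tcp [0.5248 0.2566 0.0082] w 0.0552 F [-1.9 -0.2  6.1] q [ 0.38  0.53  1.84 -0.    0.77  2.  ]
t 23.24 tcp [0.5235 0.2561 0.1589] w 0.0852 F [-0.7  0.6 -0.8] q [0.38 0.31 1.79 0.   1.04 2.  ]
blue 0.56 8505 [0.039 0.04  0.042] (array([638.1, 250.3]), 69.7, 64.7, -2.92)
green 0.6 9830 [0.003 0.004 0.006] (array([574.4, 254.4]), 218.9, 91.6, -3.14)
```

View pics/e2_wrist.png

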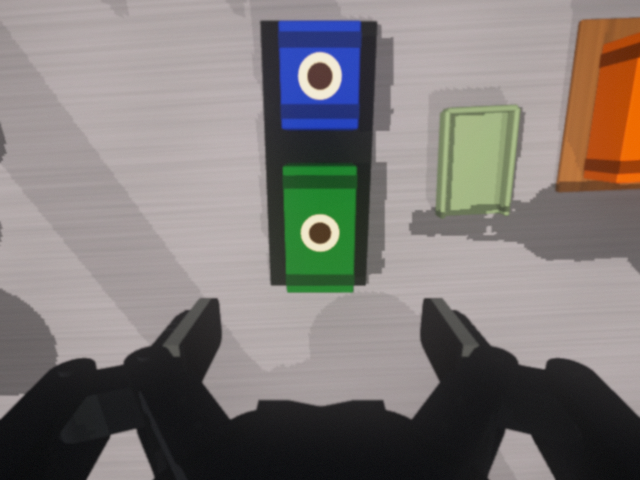

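View pics/e_wrist.png

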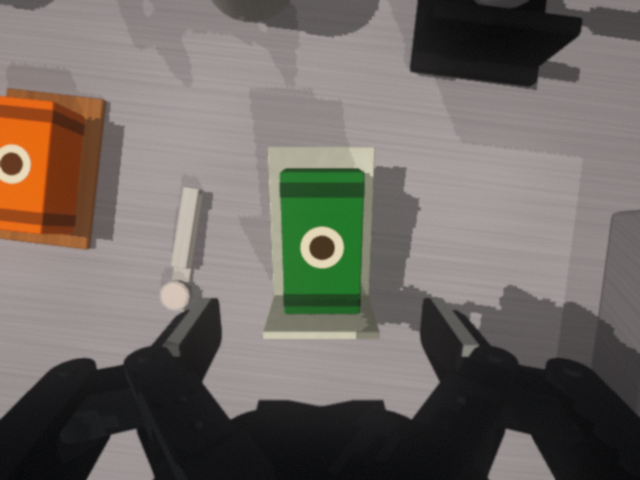

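Run:
```python
from h import *
bot.movep((.575,.0,.2),Rt(0)); st()
p,W=shot('wrist','f_wrist')
for l in ["orange","board"]:
    for r in bot.regions_of('wrist',l)[:2]:
        q=W[cv2.erode(r['mask'].astype(np.uint8),np.ones((3,3)))>0]; q=q[np.isfinite(q[:,0])]
        t=q[abs(q[:,2]-np.percentile(q[:,2],95))<.004]
        print(l,round(r['score'],2),len(q),np.round(np.percentile(q[:,2],[2,50,98]),3),rect(q),rect(t))
```

```text
t 24.43 tcp [0.5746 0.0009 0.1993] w 0.0852 F [ 0.3  0.2 -0.6] q [-0.07  0.25  1.78  0.    1.11  1.5 ]
orange 0.96 7320 [0.04  0.041 0.043] (array([599.6,  -1.5]), 116.8, 60.1, 0.11) (array([6.046e+02, 6.000e-01]), 102.7, 56.0, 0.11)
board 0.8 4303 [0.004 0.005 0.007] (array([607.5,   3.2]), 133.9, 86.8, -0.76) (array([607.5,   3.2]), 133.9, 86.8, -0.76)
```

View pics/f_wrist.png

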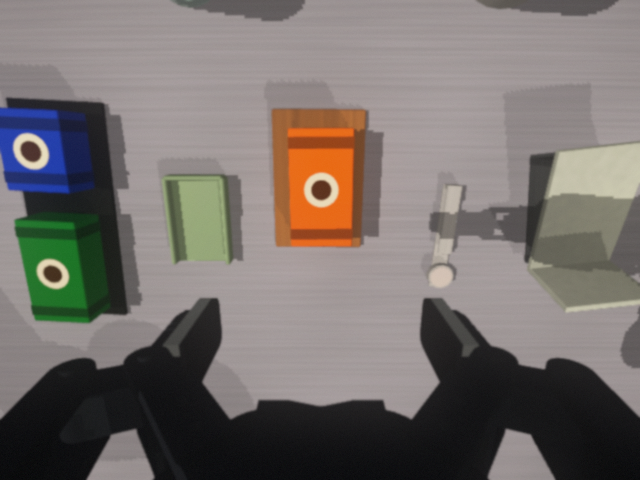

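Run:
```python
from h import *
R0=Rt(0)
bot.movep((.6046,.0006,.10),R0)
bot.servo_line((.6046,.0006,.008),feed=.12); st()
bot.command_gripper(.045); st()
bot.servo_line((.6046,.0006,.03),feed=.06)
bot.servo_line((.6046,.0006,.15)); st()
bot.movep(rk(.056,.12),RR); st()
bot.servo_line(rk(.056,.008)); st()
n=RR[:,2]; x=RR[:,0]
p=lower(rk(.056,.008),RR,steps=9,d=n,thr=4); st()
p=p-n*.0005; bot.servo_line(p,feed=.02)
p=lower(p,RR,steps=10,d=-x,thr=6); s=st()
print('slope s:', (np.array(s['eef_pos'])-rk(0,0))@x, 'y',(np.array(s['eef_pos'])-rk(0,0))@RR[:,1])
shot('side','g_side')
bot.command_gripper(.085)
e=bot.observe()['eef_pos']
bot.servo_line(e-n*.13,feed=.2); st()
p,W=shot('wrist','g_wrist')
for l in ["orange","rack"]:
    for r in bot.regions_of('wrist',l)[:2]:
        q=W[cv2.erode(r['mask'].astype(np.uint8),np.ones((3,3)))>0]; q=q[np.isfinite(q[:,0])]
        u=(q-rk(0,0))@np.stack([x,-RR[:,1],-n],1); np.save(f'pics/g_{l}.npy',u)
        print(l,round(r['score'],2),len(q),np.round(np.percentile(u,[1,50,99],0)*1000,1).tolist(),rect(u),rect(q))
```

```text
t 25.99 tcp [6.056e-01 5.000e-04 9.000e-03] w 0.0852 F [ 0.9  0.2 -0.7] q [-0.07  0.56  1.79 -0.    0.79  1.5 ]
t 26.38 tcp [6.058e-01 6.000e-04 9.200e-03] w 0.0551 F [-0.6 -0.2  3.8] q [-0.07  0.56  1.79  0.    0.79  1.5 ]
t 27.84 tcp [0.6035 0.0007 0.1488] w 0.0551 F [-0.   0.3 -1.8] q [-0.07  0.36  1.75 -0.    1.04  1.5 ]
t 28.84 tcp [ 0.5503 -0.2474  0.1497] w 0.055 F [ 1.4 -0.1 -0.9] q [-0.58  0.25  1.92  0.24  0.79  0.72]
t 29.74 tcp [ 0.58   -0.2448  0.0429] w 0.0554 F [-0.  -1.7 -0.5] q [-0.55  0.45  1.9   0.29  0.6   0.68]
contact step 6 df -8.2
t 31.24 tcp [ 0.5807 -0.2448  0.0375] w 0.0554 F [-5.4  1.3  6.7] q [-0.55  0.46  1.9   0.29  0.59  0.68]
contact step 5 df -6.5
t 32.74 tcp [ 0.5774 -0.2461  0.0366] w 0.0549 F [ 2.6 -0.   5.4] q [-0.55  0.46  1.91  0.3   0.58  0.67]
slope s: 0.05264051087111143 y 0.001017970419530704
t 34.0 tcp [ 0.5408 -0.2482  0.1593] w 0.085 F [-1.   1.   0.3] q [-0.59  0.22  1.93  0.24  0.81  0.71]
orange 0.65 10542 [[1.6, -27.8, 26.4], [57.7, -0.9, 35.4], [103.4, 25.8, 37.0]] (array([51.5, -1. ]), 104.1, 56.1, -0.01) (array([ 572.3, -246.6]), 108.1, 56.1, 6.48)
rack 0.88 6349 [[-5.1, -38.5, -2.2], [37.6, 5.3, -0.1], [118.2, 39.0, 58.1]] (array([56. ,  0.3]), 124.9, 79.2, -0.29) (array([ 574.4, -245.1]), 135.7, 79.2, 6.33)
```

View pics/g_wrist.png

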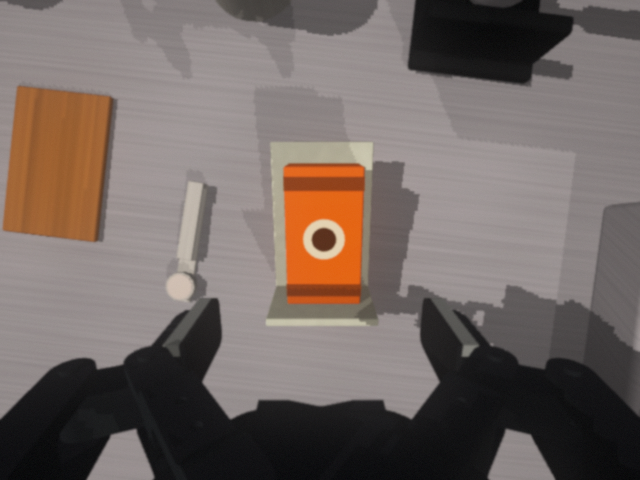

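View pics/g_side.png

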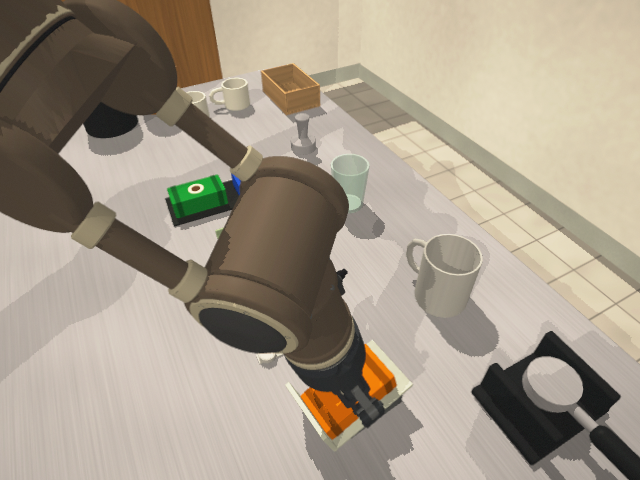

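```bash
python3 - <<'E'
import numpy as np
u=np.load('pics/g_rack.npy')*1e3; o=np.load('pics/g_orange.npy')*1e3
b=u[(u[:,2]>38)&(u[:,2]<54)&(abs(u[:,1])<36)]; print('backstop s',np.percentile(b[:,0],[5,50,95]))
f=u[(u[:,0]>106)&(u[:,2]<5)]
print('floor y',np.percentile(u[(u[:,2]<5)][:,1],[.5,99.5]), 'backstop y',np.percentile(u[u[:,2]>30][:,1],[.5,99.5]))
t=o[o[:,2]>33]; print('orange top s',np.percentile(t[:,0],[.5,99.5]),'y',np.percentile(t[:,1],[.5,99.5]))
for lo,hi in[(5,20),(85,100)]:
    k=t[(t[:,0]>lo)&(t[:,0]<hi)]; print(np.percentile(k[:,1],[1,99]))
E
python3 - <<'E'
import sys; sys.path.insert(0,'.')
from h import *
# clean board pose from wide view, en route
bot.movep((.575,.0,.2),Rt(0))
p,W=shot('wrist','h_wrist')
for r in bot.regions_of('wrist','board')[:2]:
    q=W[cv2.erode(r['mask'].astype(np.uint8),np.ones((3,3)))>0]; q=q[np.isfinite(q[:,0])]
    print(round(r['score'],2),len(q),rect(q),np.round(np.percentile(q[:,2],[2,50,98]),3))
bot.movep(mt(-.048,.12),Rt(MY)); 
bot.servo_line(mt(-.048,.007),feed=.12); st()
bot.command_gripper(.045); st()
bot.servo_line(mt(-.048,.027),feed=.06)
bot.servo_line(mt(-.048,.16)); st()
E
```

```text
backstop s [-1.11253877 -0.61022321 -0.08195782]
floor y [-38.78092779  39.19516221] backstop y [-38.30396291  38.85744926]
orange top s [  0.90903247 103.21874625] y [-28.18506412  26.05023236]
[-28.01274975  25.44717046]
[-28.19380325  26.19079874]
0.96 11938 (array([607.5,   3.3]), 132.4, 86.0, -0.36) [0.004 0.005 0.007]
t 37.4 tcp [0.5255 0.2568 0.0078] w 0.085 F [0.8 0.3 0.3] q [ 0.38  0.53  1.84 -0.    0.76  2.  ]
t 37.78 tcp [0.5256 0.2569 0.0081] w 0.0553 F [ 0.2 -1.   4.4] q [ 0.38  0.53  1.84 -0.    0.76  2.  ]
t 39.3 tcp [0.5236 0.2561 0.1588] w 0.0551 F [-0.5 -0.  -0.6] q [ 0.38  0.31  1.79 -0.    1.04  2.  ]
```

Run:
```python
from h import *
R=Rt(-.4); X=np.array([.6083,.0033,.15])
bot.movep(X,R)
X[2]=.014; bot.servo_line(X); st()
p=lower(X,R,steps=9); st()
bot.command_gripper(.085)
X[2]=.16; bot.servo_line(X,feed=.25)
X=np.array([.575,0,.2]); bot.movep(X,Rt(0)); st()
p,W=shot('wrist','i_wrist')
for l in ["green","board"]:
    for r in bot.regions_of('wrist',l)[:2]:
        q=W[cv2.erode(r['mask'].astype(np.uint8),np.ones((3,3)))>0]; q=q[np.isfinite(q[:,0])]
        t=q[abs(q[:,2]-np.percentile(q[:,2],95))<.004]
        print(l,round(r['score'],2),len(q),np.round(np.percentile(q[:,2],[2,50,98]),3),rect(q),rect(t))
```

```text
t 41.4 tcp [0.6095 0.0034 0.0151] w 0.055 F [-0.2 -0.5 -2. ] q [-0.07  0.55  1.78  0.    0.8   1.51]
contact step 6 df -7.2
t 42.9 tcp [0.6086 0.0033 0.0092] w 0.0551 F [-2.6 -0.2  5.2] q [-0.07  0.56  1.78  0.    0.79  1.51]
t 44.39 tcp [ 0.5738 -0.      0.1986] w 0.0851 F [ 0.7 -0.4 -0.2] q [-0.08  0.25  1.78  0.    1.11  1.5 ]
green 0.87 7358 [0.04  0.041 0.043] (array([607.9,   3.1]), 103.6, 55.1, 0.18) (array([607.9,   3.1]), 103.6, 55.1, 0.18)
green 0.42 9317 [0.035 0.064 0.08 ] (array([ 572.6, -245.5]), 107.7, 57.1, 6.49) (array([ 604.3, -233.3]), 39.1, 29.4, -83.87)
board 0.73 3847 [0.004 0.005 0.007] (array([607.7,   3.8]), 131.8, 87.0, -0.46) (array([607.7,   3.8]), 131.8, 87.0, -0.46)
```

View pics/i_wrist.png

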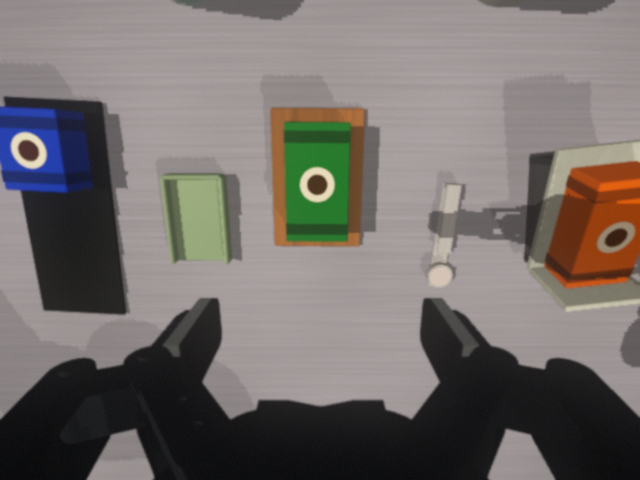

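Run:
```python
from h import *
bot.movep(mt(.065,.12),Rt(MY))
bot.servo_line(mt(.065,.007),feed=.12); st()
bot.command_gripper(.045); st()
bot.servo_line(mt(.065,.027),feed=.06)
bot.servo_line(mt(.065,.18)); st()
y=.0012
bot.movep(rk(.039,.036+.11,y),RR); st()
bot.servo_line(rk(.039,.036+.009,y),feed=.12); st()
n=RR[:,2]; x=RR[:,0]
p=lower(rk(.039,.036+.009,y),RR,steps=9,d=n,thr=3.5); st()
p=p-n*.0007; bot.servo_line(p,feed=.02)
p=lower(p,RR,steps=10,d=-x,thr=6); s=st()
print('slope s:', (np.array(s['eef_pos'])-rk(0,0))@x, 'y',-(np.array(s['eef_pos'])-rk(0,0))@RR[:,1])
bot.command_gripper(.085)
e=bot.observe()['eef_pos']
bot.servo_line(e-n*.12,feed=.2); st()
bot.movep((.575,-.247,.25),Rt(RY)); st()
p,W=shot('wrist','j_wrist')
for l in ["blue","orange","rack"]:
    for r in bot.regions_of('wrist',l)[:1]:
        q=W[cv2.erode(r['mask'].astype(np.uint8),np.ones((3,3)))>0]; q=q[np.isfinite(q[:,0])]
        u=(q-rk(0,0))@np.stack([x,-RR[:,1],-n],1); np.save(f'pics/j_{l}.npy',u)
        print(l,round(r['score'],2),len(q),np.round(np.percentile(u,[1,50,99],0)*1000,1).tolist(),rect(u),rect(q))
bot.movep((.575,0.1,.3),Rt(0))
shot('side','j_side'); shot('scene','j_scene')
```

```text
t 46.68 tcp [0.6384 0.2509 0.0081] w 0.0848 F [-0.2  0.5  0.4] q [0.31 0.68 1.59 0.   0.88 1.93]
t 47.07 tcp [0.6385 0.251  0.0083] w 0.0555 F [ 1.3 -0.8  3.6] q [ 0.31  0.68  1.59 -0.    0.88  1.93]
t 48.72 tcp [0.6364 0.2503 0.1784] w 0.0553 F [-0.  -0.  -1.5] q [0.31 0.47 1.52 0.   1.15 1.93]
t 50.58 tcp [ 0.5278 -0.2491  0.1712] w 0.055 F [ 0.3 -0.2 -1.1] q [-0.61  0.18  1.95  0.24  0.83  0.7 ]
t 51.58 tcp [ 0.5539 -0.247   0.0743] w 0.0553 F [ 0.4 -0.8 -1. ] q [-0.58  0.37  1.95  0.28  0.64  0.67]
contact step 7 df -9.3
t 53.33 tcp [ 0.555  -0.2466  0.068 ] w 0.0551 F [-5.   1.1  7.3] q [-0.58  0.38  1.95  0.28  0.63  0.66]
contact step 6 df -7.7
t 55.08 tcp [ 0.5509 -0.2477  0.0669] w 0.0554 F [5.3 1.4 4.2] q [-0.58  0.37  1.96  0.29  0.62  0.65]
slope s: 0.03487031487188949 y 0.00038352410846065414
t 56.23 tcp [ 0.5166 -0.2499  0.1801] w 0.0846 F [-0.3 -0.3 -0.1] q [-0.62  0.15  1.96  0.23  0.85  0.69]
t 56.7 tcp [ 0.5758 -0.2461  0.2484] w 0.0851 F [-1.1  0.5 -0.6] q [-0.47  0.3   1.61  0.    1.23  0.98]
blue 0.56 4849 [[1.6, -26.5, 38.9], [47.3, 0.4, 71.4], [69.9, 27.1, 73.1]] (array([34.9, -4.1]), 70.8, 64.4, 0.25) (array([ 547.4, -252.7]), 76.4, 64.5, 6.86)
orange 0.68 2596 [[70.3, -27.1, 4.6], [92.9, -1.2, 35.2], [103.7, 24.9, 36.9]] (array([86.6, -1. ]), 54.1, 34.8, -89.77) (array([ 605.6, -242.8]), 54.2, 40.6, -83.32)
rack 0.63 2111 [[-1.9, -37.9, -2.4], [106.6, 4.8, -0.6], [119.3, 38.7, 57.2]] (array([58. ,  0.4]), 123.8, 78.0, 0.41) (array([ 575.7, -244.9]), 134.1, 78.0, 6.97)
```

View pics/j_wrist.png

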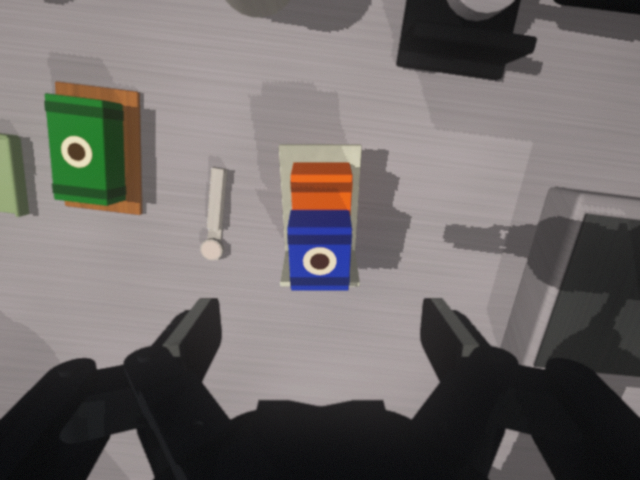

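View pics/j_side.png

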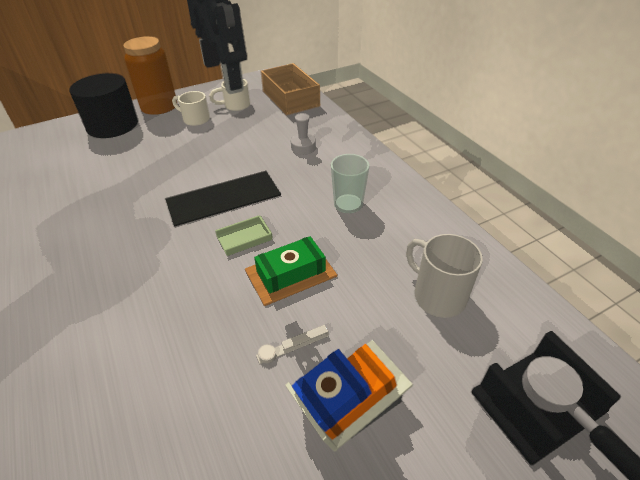

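View pics/j_scene.png

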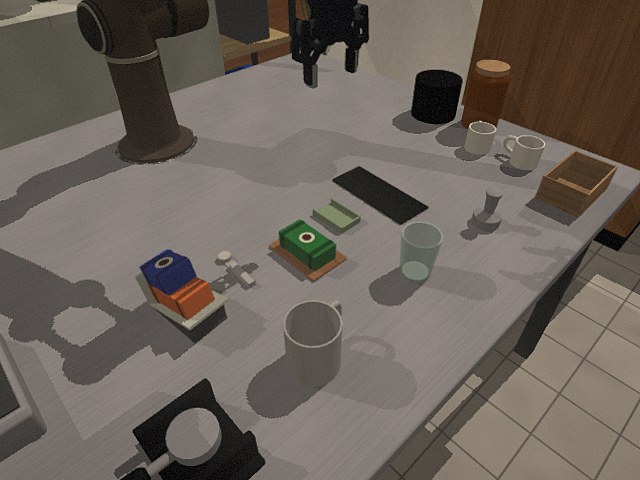

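Run:
```python
from h import *
st(); print(bot.close_job())
```

```text
t 58.32 tcp [0.5751 0.0986 0.2996] w 0.085 F [ 0.2 -0.8 -0.2] q [ 0.1   0.17  1.66 -0.    1.31  1.67]
the job is handed in; nothing more can be done
None
```

The swap is done and handed in at 58 s of the 138 s allowed. I parked blue, then green, on the bar mat. Orange then went onto the rack, green onto the board, and blue back on top of orange.

- **Green on the board:** it lies flat. Its centre is about 1 mm from the board's centre and it is square within about 0.6°.
- **Orange on the rack:** I pushed it back until the wrist felt about 6 N. Its back face measures within about 1 mm of the backstop. It sits about 1.2 mm to one side of the rack's centre, which I left as it was.
- **Blue on top of orange:** I pushed it back the same way, to about 8 N, and its back face also measures within about 1 mm of the backstop. Its top edges measure within 0.5 mm of the rack's centre line. The mask's fitted rectangle was about 4 mm off, but it was too wide for the carton (64 mm against 56 mm), so I set it aside.
- **Other items:** the tumbler, spoon rest and thermometer clip look unmoved in the last pictures; I did not re-measure them. The gripper was clear of everything at hand-in.

The scene camera put things 2–5 mm away from where the wrist camera did at the start, so I relied on the wrist camera and on contact.

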